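# Stamp a corrosion coupon with the spring marking stamp

## Robot

A 7-joint arm with a two-finger parallel gripper is mounted at the origin on the work surface. World frame = base frame: x ahead of the robot, y to its left, z up, the work surface at z = 0. Lengths are in m, angles in rad, forces in N, time in s.
With the tool pointing down it reaches from about 0.4 to 0.9 m from the base axis. Payload 5.5 kg.
Tool frame: the origin (TCP) lies midway between the tips of the shut fingers; the grasp point (between the pads) lies 19 mm behind it; z points along the fingers, y is the line along which they close (so a half turn about z gives the same grasp; the last joint's range is limited). The gripper opens to 85 mm and grips with 20 to 120 N. Pads are 22 mm wide; open, the fingers measure 114 mm over their backs; the gripper's body (76 mm by 85 mm) begins 54 mm behind the grasp point. The pads swing forward as they close: fully open they stand 13 mm farther back than shut.
Start: joints at [1.481, 0.501, -0.427, 1.55, 0.221, 1.138, -0.21], TCP at [0.225, -0.61, 0.231] pointing down, gripper open.
Joint ranges: [-2.88, 2.88], [-0.31, 2.03], [-1.54, 1.56], [0.2, 2.42], [-1.41, 4.55], [0.19, 2.02], [-2.57, 2.57]. Speed limits (rad/s): [2.57, 2.57, 3.14, 3.14, 3.14, 3.14, 3.14].

## Interface

Orientations are given as a unit quaternion [w, x, y, z].
In Python, from station import r, eyes, nets gives the robot as it stands. The module is installed in compiled form; this text tells all that it offers.
- The arm moves only by the tool send_rows, never from a script. Its argument "rows" is a list of rows, each a list of 3 entries, a list of its own where there are three numbers: the closure in counts, from 0 (fully open) to 255 (shut), then the shift along the tool's x, y, z in cm, then the turn about the tool's z in rad. In form: [[fingers, [x, y, z], turn], ...]. A call has exactly 10 rows; each row is the pose to reach, as a shift and turn from the pose commanded when the call began, along the tool's axes at that moment; what a row does not reach only later rows make up. A row lasts 1/10 s, in which the tool goes at most 50 mm and 8.59 degrees, less where a joint would pass 70% of its speed; a pose out of reach is approached as far as the arm can. A call with a gripper value outside its range is refused whole. The fingers move at their own pace and stop on an object; "grip_force" is the grip in N (left out, the last holds). Time passes only in rows, so rows that repeat a pose let the fingers close, or fill a call up. It gives the time, the measured TCP pose, the force, the opening and the grip force at its end, in the units of the state.
- r.get_state(): the state, without advancing time (a new reading comes with each control period).
- eyes.read_camera(name): name is "scene" or "side" or "wrist"; returns the picture (400x640x3 uint8, red, green, blue); there is no depth.
- eyes.get_calibration(name): a dict with "mtx" (3x3 intrinsics, pixels), "camera_from_world" (4x4, takes a point from world to camera coordinates). Camera axes: x right, y down, z forward; pixel columns grow to the right and rows downward; lengths in m; the calibration is good to about 2 mm. A picture is of the moment at which its call begins: read the wrist's pose just before it. get_calibration takes no time and is no camera call; for the wrist camera it gives the pose at the moment of the call.
- r.hand_in(): hands the job in; it is judged then, once.
Trained networks look in the newest picture that a camera, given by its name, has taken for a name from the list of things; names that differ only in an ending like _2 or _b are one class to them, and where a whole thing is asked for, a point or a joint stands for the part that bears it (a point fixed in the world has none). Each returns a list of dicts, best first, with "p" (0 to 1); they miss things now and then, are a little off and sometimes report something else, mostly with a low value. They report only what shows in the picture. A call takes as long as a camera call. They do not tell look-alikes from the thing itself.
- nets.spot_in(thing, camera): "xy" ([column, row] in pixels, amid what is visible of it).
The state is a dict: "time": time; "qpos": joint angles; "joint_velocities": joint speeds; "joint_torque": joint torques, N m; "eef_pos": TCP position; "ee_rot": TCP orientation; "ft_force": force on the tool from outside, world axes, zero at the start; "wrist_torque": the same for the moment, N m; "finger_gap": opening from 0.0 (shut) to 1.0 (fully open); "grasp_force": force on a finger pad.
Only numpy, scipy, OpenCV 4.12 (cv2) and the standard library are available. Lean on these libraries where they do the work, as an engineer would, in place of code of your own. Each camera call takes 0.05 s, during which the arm holds its last target. There are 200 camera calls.

## Task

Mark the corrosion coupon with one clean strike: slide it plain end first into the marking stamp's channel until it is fully home against the end stop and let go; then draw the striker up by its black knob until the sear holds it by itself, take the hand off, and press the red trip paddle to fire it onto the coupon. Pull gently once the sear has caught: the stamp stands loose and must not be tipped, lifted or shoved, and the striker must never fly out of the fingers. Leave the bottle, beaker and cup alone.

Things in the scene. Friction and masses are not known exactly. Their poses are not given: they have to be found in the camera images.
- stamp: Bench marking stamp, grey-green C-frame, 4 kg, loose on rubber feet. Origin at bench level right below the striker axis; z up, -x front (loading side), +y trip paddle side. Base x -66 to 90, y +-56, top z 25 mm; column behind; head 50 mm wide, z 110 to 190, front face x -22; below it a barrel (radius 17) down to z 86. Over about 19 N level slides it, over about 25 N up at the knob tips it.
- mouth (a point): Mouth of the loading channel: x -56, y 0, z 40 mm of the stamp (top of the anvil). The channel runs level along the stamp's +x for 68 mm to the end stop, between 6 mm high rails 32 mm apart, which flare to about 43 mm at the mouth. The striker's 11 mm brass tip hangs 14 mm above the anvil at x 0 of the stamp, at rest.
- channel_end (a point): Middle of the face of the brass end stop: x 12, y 0, z 43 mm of the stamp; the middle of the coupon's plain end face is here when it is fully home.
- knob (a point): Centre of the round black pull knob on top of the striker: 30 mm diameter, 33 mm high, upright axis (16 mm below to 17 mm above this point); at rest 231 mm above the bench, with 25 mm free between its underside and the head.
- striker (a joint): Striker travel, m: 0 at rest, + drawn up by the knob, 0.056 at most. Its spring pulls down 0.3 N per mm. At 21 to 44 mm (a nut hidden in the head sets where) the sear snaps in, after a bump of up to 4 N; 2.5 mm on, a rubber buffer adds 6 N per mm. Eased down once caught, it sits within 1 mm of the catch point and the pull vanishes; not caught, it springs back to 0.
- trip (a joint): Angle of the trip lever, rad: 0 at rest, grows to 0.3 as the paddle is pressed down; a light spring returns it. With the striker cocked the sear lets go at about 0.1 to 0.21 rad (7 to 15 mm down at the paddle), at 2 to 6 N on the paddle.
- paddle (a point): Middle of the top of the red trip paddle: 24 mm along the stamp's x by 32 mm along y, 6 mm thick; at rest x 0, y 85.5, z 121 mm of the stamp. It is pressed straight down; the lever's pivot lies 70 mm inward (-y), full swing 20 mm down.
- coupon: Bare metal corrosion coupon, flat bar 110 x 30 x 6 mm, about 0.15 kg; origin at the centre of its underside, x along its length: +x plain end, near the -x end an 8 mm hanging hole (seen dark). It starts flat and loose on a blue drying block, ends overhanging by about 30 mm, underside 24 mm above the bench. Home in the channel it sticks out 42 mm in front of the mouth.
- coupon_end (a point): Middle of the coupon's plain end face (x = 55, z = 3 mm of the coupon).
- block: Fixed blue plastic drying block, 50 (x, along the coupon) x 46 x 24 mm high, origin under its centre.
- bottle: Bystander: closed pale reagent bottle, 72 mm wide, 150 mm high; origin under its centre.
- beaker: Bystander: milky plastic beaker, 90 mm wide, 110 mm high; origin under its centre.
- cup: Bystander: white paper-like cup, 74 mm wide, 75 mm high; origin under its centre.
Mind the look-alikes: they are no part of the job. What is meant by the stamp is not orange, and is the smaller of those in its own colour. Of the things that look like the coupon, the larger one is meant.

How it is judged:
By the outcome, as a careful person would: the job done as asked, in the order asked, and still so for the second after the job is handed in, with the robot touching nothing.
It also fails if it takes over 72 s, if anything falls off the work surface, if the arm or the gripper's body presses on something with over 40 N, if the wrist force passes 120 N, or if a joint passes its speed limit or range.

## Working session

There is one attempt and no reset: what is moved stays moved. The work goes in short steps, Python scripts to look and compute and a tool call to move; the robot and the scene stay as the last step left them, time stands still between calls to the robot, and variables do not carry over. Pictures are saved under pics/ and viewed, at most 12 in all, crops included, and the job is handed in when it is done.

Besides the shell and the picture viewer there is one more tool, called after ">>>" as name(argument=value, ...) on one line, values as JSON. send_rows: Moves the arm, as the interface text tells. Its arguments: {"type":"object","properties":{"rows":{"type":"array","items":{"type":"array"}},"grip_force":{"type":"number"}},"required":["rows"]}

```bash
mkdir -p pics
python3 - <<'E'
from station import r, eyes, nets
import cv2, numpy as np
s=r.get_state(); print({k:np.round(v,3).tolist() for k,v in s.items()})
for c in ["scene","side"]:
    im=eyes.read_camera(c); cv2.imwrite(f"pics/{c}0.png",im[:,:,::-1])
    for t in ["stamp","coupon","knob","paddle","block","mouth","bottle","beaker","cup"]:
        print(c,t,[(np.round(d["xy"]).tolist(),round(d["p"],2)) for d in nets.spot_in(t,c)][:4])
    k=eyes.get_calibration(c);print(np.round(k["mtx"],1).tolist(),np.round(k["camera_from_world"],3).tolist())
E
```

```text
{'time': 0.0, 'qpos': [1.481, 0.502, -0.427, 1.551, 0.221, 1.138, -0.21], 'joint_velocities': [-0.001, -0.001, -0.0, -0.0, -0.0, -0.001, 0.0], 'joint_torque': [0.001, -56.952, -5.816, -28.094, 0.011, 0.012, -0.0], 'eef_pos': [0.224, -0.609, 0.23], 'ee_rot': [-0.001, 0.984, 0.176, -0.0], 'ft_force': [0.204, 0.81, -0.099], 'wrist_torque': [-0.002, -0.002, 0.074], 'grasp_force': 0.0, 'finger_gap': 1.002}
scene stamp [([428.0, 173.0], 0.86), ([334.0, 248.0], 0.81), ([366.0, 132.0], 0.74)]
scene coupon [([214.0, 275.0], 0.54), ([238.0, 252.0], 0.48)]
scene knob [([338.0, 214.0], 0.57), ([365.0, 95.0], 0.5)]
scene paddle [([355.0, 231.0], 0.6)]
scene block [([248.0, 252.0], 0.52)]
scene mouth [([431.0, 172.0], 0.74), ([366.0, 135.0], 0.73), ([417.0, 221.0], 0.24)]
scene bottle [([170.0, 238.0], 0.86)]
scene beaker [([418.0, 225.0], 0.86)]
scene cup [([275.0, 299.0], 0.79)]
[[391.4, 0.0, 315.6], [0.0, 391.4, 199.2], [0.0, 0.0, 1.0]] [[0.375, 0.927, 0.014, -0.225], [0.747, -0.293, -0.597, -0.251], [-0.549, 0.234, -0.802, 1.753], [0.0, 0.0, 0.0, 1.0]]
side stamp [([295.0, 118.0], 0.83), ([366.0, 202.0], 0.63), ([233.0, 138.0], 0.56)]
side coupon [([349.0, 290.0], 0.67), ([371.0, 327.0], 0.58)]
side knob [([364.0, 164.0], 0.69), ([221.0, 105.0], 0.66), ([295.0, 86.0], 0.44)]
side paddle [([202.0, 122.0], 0.47), ([279.0, 108.0], 0.39)]
side block [([352.0, 297.0], 0.56)]
side mouth [([366.0, 199.0], 0.82), ([236.0, 138.0], 0.76), ([294.0, 116.0], 0.75)]
side bottle [([322.0, 362.0], 0.69)]
side beaker [([352.0, 132.0], 0.62)]
side cup [([415.0, 263.0], 0.76), ([346.0, 289.0], 0.53)]
[[471.0, 0.0, 325.9], [0.0, 471.0, 198.9], [0.0, 0.0, 1.0]] [[0.984, -0.177, -0.004, -0.477], [-0.137, -0.747, -0.651, 0.168], [0.112, 0.641, -0.759, 1.547], [0.0, 0.0, 0.0, 1.0]]
```

View pics/scene0.png

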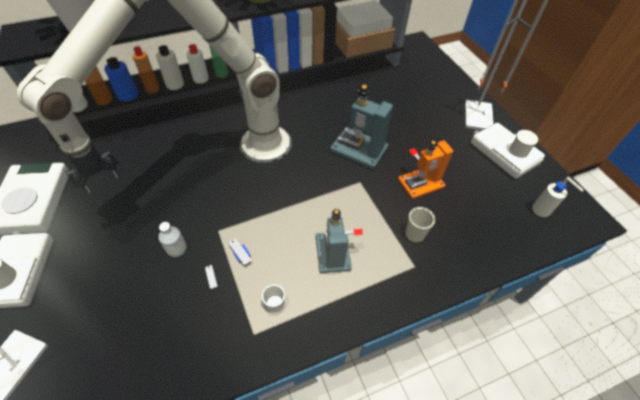

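View pics/side0.png

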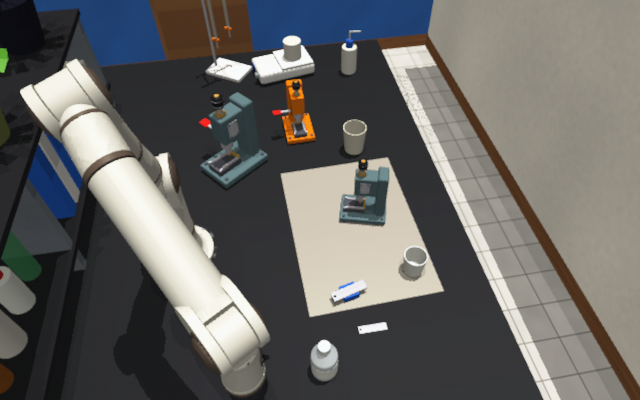

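The wanted stamp could be the green one at scene (334,248), the large green one at (366,132) or the orange one at (428,173). I choose the smaller green at (334,248). The coupon could be the bar on the blue block at (240,252) or the small loose bar at (212,277). I choose the one on the block.

```bash
cat > h.py <<'E'
from station import r, eyes, nets
import cv2, numpy as np
from scipy.spatial.transform import Rotation as R
def cal(c):
    k=eyes.get_calibration(c); return np.array(k["mtx"]),np.array(k["camera_from_world"])
def onplane(K,T,xy,z):
    d=T[:3,:3].T@np.linalg.inv(K)@np.array([*xy,1.]); o=-T[:3,:3].T@T[:3,3]
    return o+d*(z-o[2])/d[2]
def proj(K,T,P):
    p=K@(T[:3,:3]@np.asarray(P,float)+T[:3,3]); return p[:2]/p[2]
def tri(obs):
    A=[]
    for K,T,xy in obs:
        P=K@T[:3]; A+= [xy[0]*P[2]-P[0], xy[1]*P[2]-P[1]]
    v=np.linalg.svd(np.array(A))[2][-1]; return v[:3]/v[3]
def totool(dw):
    w,x,y,z=r.get_state()["ee_rot"]; return R.from_quat([x,y,z,w]).as_matrix().T@np.asarray(dw)*100
def yaw():  # heading of tool x in world
    w,x,y,z=r.get_state()["ee_rot"]; m=R.from_quat([x,y,z,w]).as_matrix(); return np.arctan2(m[1,0],m[0,0])
E
python3 - <<'E'
from h import *
a,b=cal("scene"),cal("side")
for n,p,q in [("knob",(337.5,214),(363.5,165)),("coupon",(240,252),(349,291)),("bottle",(171,240),(322,362)),("beaker",(419,225),(353,136)),("cup",(273,297),(415,262)),("small",(212,277),(372,328))]:
    print(n,np.round(tri([(*a,p),(*b,q)]),3))
print(np.round(onplane(*a,(240,252),.03),3),np.round(onplane(*b,(349,291),.03),3))
print("paddle",onplane(*a,(357,231.5),.121), "base corners front/back z25", [np.round(onplane(*b,p,.025)[:2],3) for p in [(341,214),(346,194),(386,212),(385,221)]])
print("yaw",yaw())
K,T=cal("wrist");s=r.get_state();print("cam rel",np.round(-T[:3,:3].T@T[:3,3]-s["eef_pos"],3),np.round(T[:3,:3],2).tolist(),K[0,0])
a=cv2.imread("pics/scene0.png")[205:295,190:380];b=cv2.imread("pics/side0.png")[145:345,290:440]
cv2.imwrite("pics/c0.png",np.vstack([cv2.resize(a,(600,284),interpolation=2),np.hstack([cv2.resize(b[:100],(300,200),interpolation=2),cv2.resize(b[100:],(300,200),interpolation=2)])]))
E
```

```text
knob [0.614 0.063 0.228]
coupon [ 0.508 -0.256  0.02 ]
bottle [ 0.389 -0.47   0.052]
beaker [0.66  0.383 0.056]
cup [ 0.725 -0.205  0.046]
small [ 0.552 -0.373 -0.006]
[ 0.511 -0.254  0.03 ] [ 0.508 -0.264  0.03 ]
paddle [0.63442777 0.13692523 0.121     ] base corners front/back z25 [array([0.543, 0.035]), array([0.579, 0.121]), array([0.697, 0.015]), array([ 0.683, -0.022])]
yaw 0.3527990739261808
cam rel [0.074 0.028 0.143] [[0.35, -0.94, 0.0], [-0.89, -0.33, 0.31], [-0.29, -0.11, -0.95]] 292.23238693243576
```

View pics/c0.png

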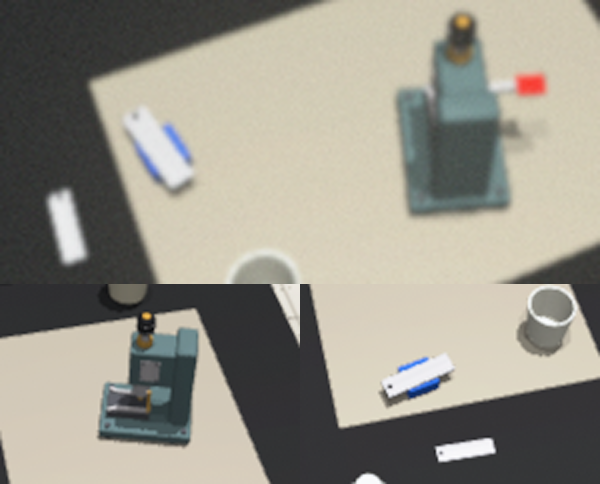

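The crop confirms the choice. The green stamp's paddle points to world +y and its front to -x. The bar on the block is larger than the loose one, and its hole end is toward -x (side crop, left end). Now I'll move above the coupon, keeping the wrist camera on the far side from the stamp.

>>> send_rows(rows=[[0,[3.5,-2.3,0],-0.15],[0,[7,-4.6,0],-0.3],[0,[10.5,-7,0],-0.45],[0,[14,-9.3,0],-0.6],[0,[17.5,-11.6,0],-0.75],[0,[21,-14,0],-0.9],[0,[24.5,-16.3,0],-1.05],[0,[28,-18.6,0],-1.2],[0,[31.5,-21,0],-1.35],[0,[34.8,-23.3,0],-1.5]])

```text
time: 2.0
eef_pos: [0.4716, -0.2696, 0.2317]
ee_rot: [0.0, 0.598, 0.801, -0.0]
ft_force: [1.7, -0.3, 0.3]
finger_gap: 1.002
grasp_force: 0.0
```

Run:
```python
from h import *
s=r.get_state();print(s["time"],np.round(s["qpos"],2),np.round(s["eef_pos"],3),yaw())
```

```text
2.0 [ 1.17  0.4  -0.88  1.81  0.35  1.09  0.45] [ 0.472 -0.27   0.232] 1.8590539039848784
```

>>> send_rows(rows=[[0,[0,0,0],-0.15],[0,[0,0,0],-0.3],[0,[0,0,0],-0.45],[0,[0,0,0],-0.6],[0,[0,0,0],-0.75],[0,[0,0,0],-0.9],[0,[0,0,0],-1.05],[0,[0,0,0],-1.2],[0,[0,0,0],-1.35],[0,[0,0,0],-1.45]])

```text
time: 3.0
eef_pos: [0.4706, -0.2713, 0.2314]
ee_rot: [0.0, -0.083, 0.997, -0.0]
ft_force: [0.7, -0.6, -0.5]
finger_gap: 0.997
grasp_force: 0.0
```

Run:
```python
from h import *
s=r.get_state();print(s["time"],np.round(s["qpos"],2),np.round(s["eef_pos"],3),yaw())
K,T=cal("wrist");print(K.tolist(),T.tolist())
im=eyes.read_camera("wrist");cv2.imwrite("pics/w1.png",im[:,:,::-1])
im=im.astype(int)
# bright, grey pixels = metal
for z in [.03]:
    print([np.round(proj(K,T,(x,-.256,z))) for x in (.45,.51,.56)])
```

```text
3.0 [ 1.38  0.56 -1.21  1.81  0.57  1.18  1.72] [ 0.471 -0.271  0.231] -2.975275040702143
[[292.23238693243576, 0.0, 319.04982112635156], [0.0, 292.23238693243576, 202.41944524779305], [0.0, 0.0, 1.0]] [[-0.16500761117466006, 0.9862909856725375, -0.0016061866420434795, 0.34496610431920854], [0.937830859236028, 0.15740395631291332, 0.3093497599831921, -0.4392586276255879], [0.3053616998234196, 0.04953873351367986, -0.9509469733706581, 0.2501380546558138], [0.0, 0.0, 0.0, 1.0]]
[array([334., 162.]), array([326., 209.]), array([319., 245.])]
```

View pics/w1.png

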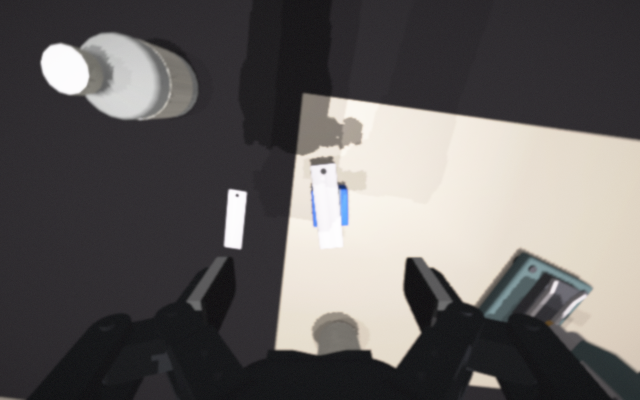

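Run:
```python
from h import *
K,T=cal("wrist")
im=cv2.imread("pics/w1.png")
c=im[150:260,290:365].astype(int); m=((c.min(2)>225)&(c.max(2)-c.min(2)<12)).astype(np.uint8)
n,l,st,ce=cv2.connectedComponentsWithStats(m); i=1+np.argmax(st[1:,4]); print(st[1:],)
ys,xs=np.where(l==i); pts=np.array([onplane(K,T,(x+290,y+150),.03)[:2] for x,y in zip(xs,ys)],np.float32)
print("rect",cv2.minAreaRect(pts*1000))
rc=cv2.boxPoints(cv2.minAreaRect(pts*1000));print(rc)
P=[onplane(K,T,p,.025)[:2] for p in [(522,250),(592,289),(478,312)]]; print("base",np.round(P,3)); 
d=P[1]-P[0];print(np.degrees(np.arctan2(d[1],d[0])),np.linalg.norm(d)); d=P[2]-P[0];print(np.degrees(np.arctan2(d[1],d[0])))
cr=im[220:340,450:640];cr2=im[140:260,270:460]
cv2.imwrite("pics/w1c.png",np.hstack([cv2.resize(cr,None,fx=2.1,fy=2.1,interpolation=2),cv2.resize(cr2,None,fx=2.1,fy=2.1,interpolation=2)]))
```

```text
[[  52    0    4    5   16]
 [  20   14   34   86 1967]
 [  61   42    3    2    3]
 [  54   45    6   32   37]
 [  61   44   12    8   37]
 [  74   49    1    1    1]
 [  62   50    1    1    1]
 [  71   51    1    1    1]]
rect ((509.8441162109375, -257.0559387207031), (110.43046569824219, 37.70734405517578), 16.935335159301758)
[[ 451.5314  -255.10364]
 [ 462.5153  -291.17578]
 [ 568.15686 -259.00824]
 [ 557.173   -222.9361 ]]
base [[ 0.524  0.011]
 [ 0.565  0.13 ]
 [ 0.629 -0.013]]
71.06214669732263 0.12532108652893323
-13.27562773808737
```

View pics/w1c.png

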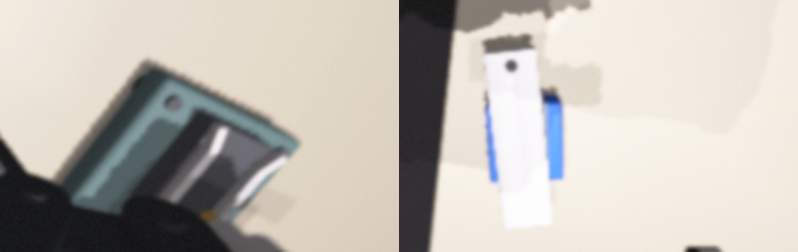

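Run:
```python
from h import *
K,T=cal("wrist")
P=[onplane(K,T,p,.03)[:2] for p in [(311,164.8),(335.2,162.9),(342.9,246.7),(319,248.6)]]
print(np.round(P,4),[np.linalg.norm(P[i]-P[i-1]) for i in range(4)])
h=(P[0]+P[1])/2;e=(P[2]+P[3])/2;d=(e-h)/np.linalg.norm(e-h);a=np.degrees(np.arctan2(d[1],d[0]));print("heading",a,"centre",(h+e)/2)
g=(h+e)/2-.041*d; s=r.get_state(); print(g, totool([*(g-s["eef_pos"][:2]),0]), "turn needed", -( np.radians(a+180)-yaw()))
```

```text
[[ 0.4582 -0.2828]
 [ 0.4511 -0.2548]
 [ 0.5574 -0.2246]
 [ 0.5654 -0.2548]] [np.float64(0.11081968554563337), np.float64(0.02881482432801626), np.float64(0.11057278787213032), np.float64(0.031249913915836383)]
heading 15.244185767706245 centre [ 0.50800675 -0.25426193]
[ 0.46844938 -0.2650422 ] [9.90143798e-02 6.57928914e-01 1.35445029e-04] turn needed -6.379499251782036
```

>>> send_rows(rows=[[0,[0.1,0.66,1.5],-0.096],[0,[0.1,0.66,4.5],-0.096],[0,[0.1,0.66,8],-0.096],[0,[0.1,0.66,11.5],-0.096],[0,[0.1,0.66,15],-0.096],[0,[0.1,0.66,18],-0.096],[0,[0.1,0.66,20.5],-0.096],[0,[0.1,0.66,21.7],-0.096],[0,[0.1,0.66,22],-0.096],[0,[0.1,0.66,22],-0.096]])

```text
time: 4.05
eef_pos: [0.4691, -0.2647, 0.0118]
ee_rot: [0.0, -0.128, 0.992, -0.0]
ft_force: [0.0, 1.2, 0.4]
finger_gap: 1.002
grasp_force: 0.0
```

>>> send_rows(rows=[[255,[0,0,0],0],[255,[0,0,0],0],[255,[0,0,0],0],[255,[0,0,0],0],[255,[0,0,0],0],[255,[0,0,0],0],[255,[0,0,0],0],[255,[0,0,0],0],[255,[0,0,0],0],[255,[0,0,0],0]], grip_force=30)

```text
time: 5.05
eef_pos: [0.4689, -0.2651, 0.0118]
ee_rot: [0.0, -0.128, 0.992, -0.0]
ft_force: [-1.2, 0.0, 6.2]
finger_gap: 0.339
grasp_force: 32.7
```

>>> send_rows(rows=[[255,[0,0,-1.5],0],[255,[0,0,-4.5],0],[255,[-0.5,1,-8.5],0],[255,[-1.5,3,-12.5],0],[255,[-2.5,6,-16.5],0],[255,[-4,9,-20],0],[255,[-5.5,12,-23],0],[255,[-7,15,-25],0],[255,[-8.5,18,-25.8],0],[255,[-10,21,-25.8],0]])

```text
time: 6.05
eef_pos: [0.5123, -0.0345, 0.2712]
ee_rot: [0.001, -0.128, 0.992, -0.001]
ft_force: [0.2, -1.1, -1.6]
finger_gap: 0.341
grasp_force: 32.0
```

>>> send_rows(rows=[[255,[-1.2,2.5,0],0.08],[255,[-2.4,5,0],0.16],[255,[-3.6,7.5,0],0.24],[255,[-4.6,9.5,0],0.32],[255,[-5.2,10.6,0],0.4],[255,[-5.4,11,0],0.48],[255,[-5.4,11,0],0.52],[255,[-5.4,11,0],0.52],[255,[-5.4,11,0],0.52],[255,[-5.4,11,0],0.52]])

```text
time: 7.05
eef_pos: [0.5359, 0.0838, 0.2693]
ee_rot: [-0.0, 0.131, 0.991, -0.0]
ft_force: [0.5, 0.2, -0.5]
finger_gap: 0.342
grasp_force: 32.0
```

Run:
```python
from h import *
s=r.get_state();print(s["time"],np.round(s["qpos"],2),np.round(s["eef_pos"],4),yaw(),s["ft_force"],s["finger_gap"])
K,T=cal("wrist");np.savez("w2.npz",K=K,T=T)
im=eyes.read_camera("wrist");cv2.imwrite("pics/w2.png",im[:,:,::-1])
```

```text
7.05 [ 0.66  0.44 -1.11  1.77  0.42  1.2   0.74] [0.5359 0.0838 0.2693] 2.8795400359567713 [ 0.53822105  0.16297111 -0.51177642] 0.3421707576314107
```

View pics/w2.png

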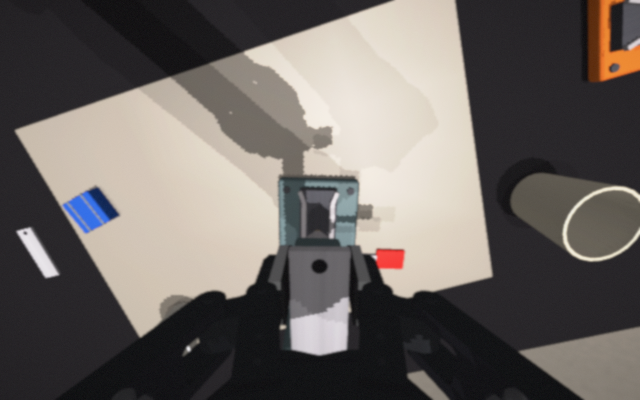

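Run:
```python
import cv2
im=cv2.imread("pics/w2.png");cv2.imwrite("pics/w2c.png",cv2.resize(im[165:305,265:415],None,fx=4.2,fy=4.2,interpolation=2))
```

```text
(no output)
```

View pics/w2c.png

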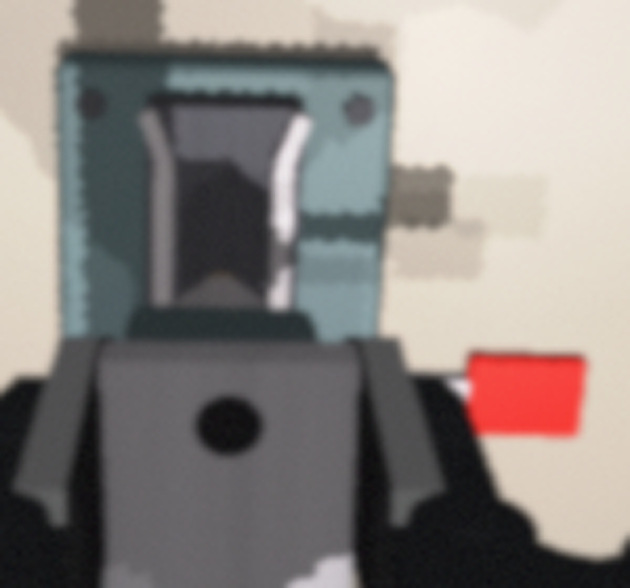

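Run:
```python
from h import *
f=np.load("w2.npz");K,T=f["K"],f["T"]
w=lambda p,z:onplane(K,T,(p[0]/4.2+265-.4,p[1]/4.2+165-.4),z)[:2]
o={}
for n,p,z in [("cornL",(62,62),.025),("cornR",(389,66),.025),("boltL",(91,104),.026),("boltR",(358,108),.026),("anvL",(160,102),.04),("anvR",(296,102),.04),("railoL",(151,230),.046),("railoR",(293,230),.046),("padA",(468,352),.121),("padB",(585,356),.121),("padC",(578,435),.121),("padD",(470,433),.121)]:
    o[n]=w(p,z); print(n,np.round(o[n],4))
ang=lambda a,b:np.degrees(np.arctan2(*(o[b]-o[a])[::-1]))
for a,b in [("cornL","cornR"),("boltL","boltR"),("padA","padB"),("padD","padC"),("anvL","anvR"),("railoL","railoR")]: print(a,b,ang(a,b)-90,np.linalg.norm(o[a]-o[b]))
pad=np.mean([o["pad"+k] for k in "ABCD"],0)
for th in (-15,-16,-17):
    t=np.radians(th);X=np.array([np.cos(t),np.sin(t)]);Y=np.array([-X[1],X[0]])
    est={"corn":(o["cornL"]+o["cornR"])/2+.066*X,"anv":(o["anvL"]+o["anvR"])/2+.056*X,"pad":pad-.0855*Y,"bolt":(o["boltL"]+o["boltR"])/2,"rail":(o["railoL"]+o["railoR"])/2}
    print(th,{k:(np.round(v,4).tolist(),"latY",round(float(v@Y),4)) for k,v in est.items()})
print("coupon hole",w((229,425),.03+.2693-.0118),"front",w((230,345),.03+.2693-.0118),w((102,350),.2875)-w((357,350),.2875))
```

```text
cornL [0.5352 0.0285]
cornR [0.564  0.1304]
boltL [0.5509 0.0336]
boltR [0.5748 0.1174]
anvL [0.5526 0.0573]
anvR [0.5637 0.0986]
railoL [0.5911 0.0436]
railoR [0.6029 0.0875]
padA [0.6188 0.1272]
padB [0.6279 0.1567]
padC [0.6508 0.1508]
padD [0.6427 0.1228]
cornL cornR -15.749132618876487 0.10586343255068283
boltL boltR -15.91801961345152 0.08716592325974001
padA padB -17.178919708338626 0.0308883234328888
padD padC -16.209753296196766 0.02911305520182885
anvL anvR -15.028087432406394 0.04274085579901033
railoL railoR -15.020688979757708 0.04542690629626286
-15 {'corn': ([0.6134, 0.0623], 'latY', 0.219), 'anv': ([0.6122, 0.0635], 'latY', 0.2198), 'pad': ([0.6129, 0.0568], 'latY', 0.2135), 'bolt': ([0.5629, 0.0755], 'latY', 0.2186), 'rail': ([0.597, 0.0655], 'latY', 0.2178)}
-16 {'corn': ([0.6131, 0.0612], 'latY', 0.2278), 'anv': ([0.612, 0.0625], 'latY', 0.2288), 'pad': ([0.6115, 0.0572], 'latY', 0.2235), 'bolt': ([0.5629, 0.0755], 'latY', 0.2277), 'rail': ([0.597, 0.0655], 'latY', 0.2276)}
-17 {'corn': ([0.6127, 0.0601], 'latY', 0.2366), 'anv': ([0.6117, 0.0616], 'latY', 0.2378), 'pad': ([0.6101, 0.0576], 'latY', 0.2334), 'bolt': ([0.5629, 0.0755], 'latY', 0.2368), 'rail': ([0.597, 0.0655], 'latY', 0.2372)}
coupon hole [0.52973143 0.0861596 ] front [0.51992606 0.08891099] [-0.00744159 -0.02774668]
```

>>> send_rows(rows=[[255,[1.5,0,0],0.018],[255,[4,0.04,0],0.018],[255,[6.5,0.07,0],0.018],[255,[8.5,0.1,0],0.018],[255,[9.7,0.1,0],0.018],[255,[10,0.1,2],0.018],[255,[10,0.1,5.5],0.018],[255,[10,0.1,9.5],0.018],[255,[10,0.1,13.5],0.018],[255,[10,0.1,17.5],0.018]])

```text
time: 8.1
eef_pos: [0.4405, 0.1105, 0.0929]
ee_rot: [0.0, 0.14, 0.99, 0.0]
ft_force: [1.2, 0.2, -1.9]
finger_gap: 0.341
grasp_force: 32.0
```

>>> send_rows(rows=[[255,[0,0,2.5],0],[255,[0,0,4.5],0],[255,[0,0,5.8],0],[255,[0,0,6.3],0],[255,[0,0,6.4],0],[255,[0,0,6.4],0],[255,[0,0,6.4],0],[255,[0,0,6.4],0],[255,[0,0,6.4],0],[255,[0,0,6.4],0]])

```text
time: 9.1
eef_pos: [0.4401, 0.1108, 0.0306]
ee_rot: [0.0, 0.14, 0.99, -0.0]
ft_force: [-0.7, -0.3, -2.1]
finger_gap: 0.34
grasp_force: 31.9
```

```bash
cat >> h.py <<'E'
def stamp(p,o=(.6127,.0615),th=-16):
    t=np.radians(th);d=np.asarray(p)[:2]-o;return np.array([d[0]*np.cos(t)+d[1]*np.sin(t),-d[0]*np.sin(t)+d[1]*np.cos(t)])*1000
E
python3 - <<'E'
from h import *
s=r.get_state();print(s["time"],np.round(s["qpos"],2),np.round(s["eef_pos"],4),np.degrees(yaw()),np.round(s["ft_force"],1),stamp(s["eef_pos"]))
K,T=cal("wrist");np.savez("w3.npz",K=K,T=T)
im=eyes.read_camera("wrist")[:,:,::-1]; sd=eyes.read_camera("side")[:,:,::-1]
a=cv2.resize(im[140:340,240:400],None,fx=2.5,fy=2.5,interpolation=2); b=cv2.resize(sd[150:240,290:400],None,fx=3.6,fy=3.6,interpolation=2)
c=np.zeros((500,800,3),np.uint8);c[:,:400]=a;c[:324,400:796]=b;cv2.imwrite("pics/w3.png",c)
E
```

```text
9.1 [ 0.39  0.62 -0.84  2.15  0.75  0.69  0.32] [0.4401 0.1108 0.0306] 163.90324492577827 [-0.7 -0.3 -2.1] [-179.51937135   -0.19300415]
```

View pics/w3.png

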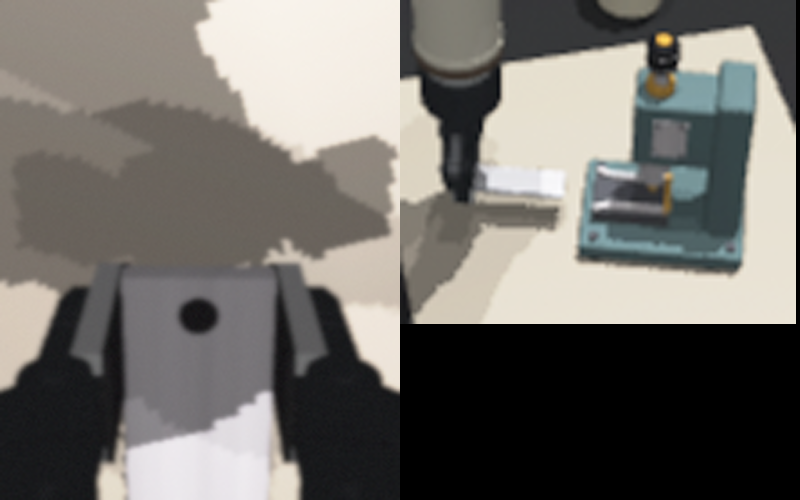

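Side view: the coupon is level, about 1 cm short of the base and in line with the channel. I'll start the insertion slowly.

>>> send_rows(rows=[[255,[-0.6,-0.02,0],0],[255,[-1.4,-0.03,0],0],[255,[-2.2,-0.03,0],0],[255,[-2.8,-0.03,0],0],[255,[-3.3,-0.03,0.05],0],[255,[-3.7,-0.03,0.1],0],[255,[-4.1,-0.03,0.15],0],[255,[-4.5,-0.03,0.18],0],[255,[-4.8,-0.03,0.18],0],[255,[-5,-0.03,0.18],0]])

```text
time: 10.2
eef_pos: [0.488, 0.0967, 0.0285]
ee_rot: [0.0, 0.14, 0.99, 0.0]
ft_force: [-0.7, -0.7, -2.2]
finger_gap: 0.34
grasp_force: 32.0
```

Run:
```python
from h import *
s=r.get_state();print(s["time"],np.round(s["eef_pos"],4),np.degrees(yaw()),np.round(s["ft_force"],1),np.round(s["wrist_torque"],2),stamp(s["eef_pos"]))
```

```text
10.2 [0.488  0.0967 0.0285] 163.91639821933822 [-0.7 -0.7 -2.2] [ 0.03  0.01 -0.01] [-129.54457707   -0.5005996 ]
```

>>> send_rows(rows=[[255,[-0.4,0,0],0],[255,[-0.8,0,0],0],[255,[-1.2,0,0],0],[255,[-1.6,0,0],0],[255,[-2,0,0],0],[255,[-2.3,0,0],0],[255,[-2.6,0,0],0],[255,[-2.8,0,0],0],[255,[-3,0,0],0],[255,[-3,0,0],0]])

```text
time: 11.2
eef_pos: [0.517, 0.0884, 0.0285]
ee_rot: [0.0, 0.14, 0.99, 0.0]
ft_force: [-0.2, -0.5, -1.8]
finger_gap: 0.341
grasp_force: 32.0
```

>>> send_rows(rows=[[255,[-0.3,0,0],0],[255,[-0.6,0,0],0],[255,[-0.8,0,0],0],[255,[-1,0,0],0],[255,[-1.1,0,0],0],[255,[-1.2,0,0],0],[255,[-1.25,0,0],0],[255,[-1.3,0,0],0],[255,[-1.35,0,0],0],[255,[-1.4,0,0],0]], grip_force=20)

```text
time: 12.2
eef_pos: [0.5301, 0.0846, 0.0285]
ee_rot: [0.0, 0.14, 0.99, -0.0]
ft_force: [-0.6, 0.4, -1.9]
finger_gap: 0.34
grasp_force: 32.0
```

>>> send_rows(rows=[[255,[-0.03,0,0],0],[255,[-0.06,0,0],0],[255,[-0.09,0,0],0],[255,[-0.12,0,0],0],[255,[-0.15,0,0],0],[255,[-0.18,0,0],0],[255,[-0.21,0,0],0],[255,[-0.24,0,0],0],[255,[-0.25,0,0],0],[255,[-0.25,0,0],0]], grip_force=20)

```text
time: 13.2
eef_pos: [0.5325, 0.0838, 0.0285]
ee_rot: [0.0, 0.14, 0.99, -0.0]
ft_force: [0.1, 0.2, -1.6]
finger_gap: 0.341
grasp_force: 32.0
```

>>> send_rows(rows=[[255,[-0.03,0,0],0],[255,[-0.05,0,0],0],[255,[-0.07,0,0],0],[255,[-0.09,0,0],0],[255,[-0.11,0,0],0],[255,[-0.13,0,0],0],[255,[-0.15,0,0],0],[255,[-0.15,0,0],0],[255,[-0.15,0,0],0],[255,[-0.15,0,0],0]])

```text
time: 14.2
eef_pos: [0.5327, 0.0838, 0.0282]
ee_rot: [-0.001, 0.14, 0.99, -0.0]
ft_force: [-4.7, 1.3, -1.1]
finger_gap: 0.341
grasp_force: 32.0
```

>>> send_rows(rows=[[255,[-0.03,0,0],0],[255,[-0.06,0,0],0],[255,[-0.09,0,0],0],[255,[-0.09,0,0.03],0],[255,[-0.09,0,0.05],0],[255,[-0.09,0,0.05],0],[255,[0,0,0.05],0],[255,[0.1,0,0.05],0],[255,[0.12,0,0.05],0],[255,[0.12,0,0.05],0]])

```text
time: 15.2
eef_pos: [0.5327, 0.0838, 0.028]
ee_rot: [-0.0, 0.14, 0.99, 0.0]
ft_force: [-3.7, 0.6, -0.4]
finger_gap: 0.338
grasp_force: 32.1
```

>>> send_rows(rows=[[150,[0,0,0],0],[120,[0,0,0],0],[90,[0,0,0],0],[60,[0,0,0],0],[30,[0,0,0],0],[0,[0,0,0],0],[0,[0,0,0],0],[0,[0,0,0],0],[0,[0,0,0],0],[0,[0,0,0],0]])

```text
time: 16.2
eef_pos: [0.5328, 0.0838, 0.028]
ee_rot: [0.0, 0.14, 0.99, 0.0]
ft_force: [0.0, 1.0, 0.3]
finger_gap: 0.997
grasp_force: 0.0
```

>>> send_rows(rows=[[0,[0.8,0,0],0],[0,[1.8,0,0],0],[0,[3,0,0],0],[0,[4,0,-0.5],0],[150,[4.3,0,-0.8],0],[255,[4.3,0,-0.8],0],[255,[4.3,0,-0.8],0],[255,[4.3,0,-0.8],0],[255,[4.3,0,-0.8],0],[255,[4.3,0,-0.8],0]])

```text
time: 17.2
eef_pos: [0.4916, 0.0956, 0.0359]
ee_rot: [-0.0, 0.14, 0.99, 0.0]
ft_force: [-0.8, 0.2, -0.3]
finger_gap: 0.005
grasp_force: 0.0
```

>>> send_rows(rows=[[255,[-0.2,0,0],0],[255,[-0.5,0,0],0],[255,[-0.8,0,0],0],[255,[-1,0,0],0],[255,[-1.1,0,0],0],[255,[-1.2,0,0],0],[255,[-1.25,0,0],0],[255,[-1.3,0,0],0],[255,[-1.35,0,0],0],[255,[-1.35,0,0],0]])

```text
time: 18.2
eef_pos: [0.5045, 0.092, 0.036]
ee_rot: [0.0, 0.14, 0.99, 0.0]
ft_force: [-0.1, 0.1, 0.5]
finger_gap: -0.001
grasp_force: 0.0
```

Run:
```python
from h import *
s=r.get_state();print(s["time"],np.round(s["eef_pos"],4),np.degrees(yaw()),np.round(s["ft_force"],1),s["finger_gap"],stamp(s["eef_pos"]))
im=eyes.read_camera("wrist")[:,:,::-1]; sd=eyes.read_camera("side")[:,:,::-1]
b=cv2.resize(sd[150:240,290:400],None,fx=3.6,fy=3.6,interpolation=2)
c=np.zeros((500,800,3),np.uint8);c[:400]=cv2.resize(im[100:400,:600],(800,400));c=c.copy();c[176:500,404:800]=b;cv2.imwrite("pics/w4.png",c)
```

```text
18.2 [0.5045 0.092  0.036 ] 163.91040913526106 [-0.1  0.1  0.5] -0.0010953765977934613 [-112.40883904   -0.55511925]
```

View pics/w4.png

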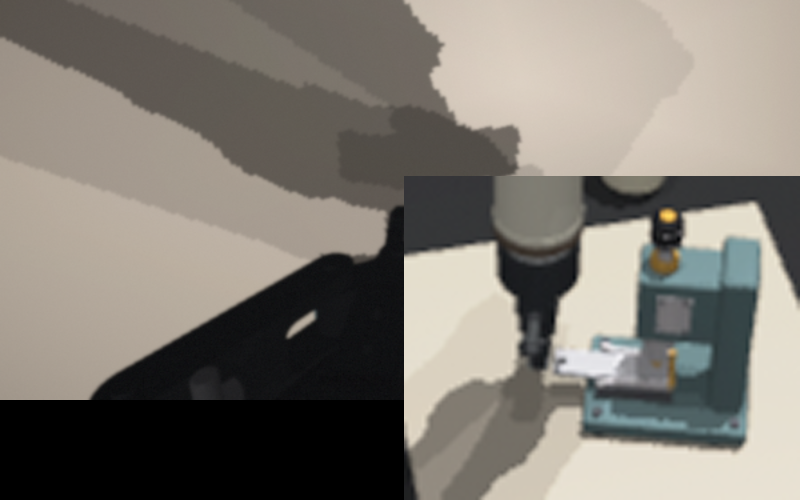

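The side view shows the coupon lying in the channel up to the brass stop (about (672,365) in the crop), with the fingers just behind it. I'll nudge it gently from behind.

>>> send_rows(rows=[[255,[-0.05,0,0],0],[255,[-0.1,0,0],0],[255,[-0.15,0,0],0],[255,[-0.2,0,0],0],[255,[-0.25,0,0],0],[255,[-0.3,0,0],0],[255,[-0.35,0,0],0],[255,[-0.4,0,0],0],[255,[-0.4,0,0],0],[255,[-0.4,0,0],0]])

```text
time: 19.3
eef_pos: [0.5082, 0.0909, 0.036]
ee_rot: [-0.0, 0.14, 0.99, -0.0]
ft_force: [0.1, 1.0, 0.8]
finger_gap: 0.003
grasp_force: 0.2
```

>>> send_rows(rows=[[255,[-0.03,0,0],0],[255,[-0.06,0,0],0],[255,[-0.09,0,0],0],[255,[-0.12,0,0],0],[255,[-0.15,0,0],0],[255,[-0.18,0,0],0],[255,[-0.21,0,0],0],[255,[-0.24,0,0],0],[255,[-0.24,0,0],0],[255,[-0.24,0,0],0]])

```text
time: 20.3
eef_pos: [0.5083, 0.0909, 0.0356]
ee_rot: [-0.002, 0.139, 0.99, -0.0]
ft_force: [-8.3, 1.6, 3.2]
finger_gap: 0.002
grasp_force: 3.8
```

Resistance was 8 N with no motion, so the coupon is home. Next is the knob.

>>> send_rows(rows=[[255,[0.2,0,0],0],[255,[0.7,0,0],0],[255,[1.2,0,-1],0],[255,[1.2,0,-4.5],0],[255,[1.2,0,-9],0],[255,[1.2,0,-13.5],0],[200,[1.2,0,-18],0],[100,[1.2,0,-22],0],[0,[1.2,0,-25.5],0],[0,[1.2,0,-27],0]])

```text
time: 21.3
eef_pos: [0.5004, 0.0944, 0.31]
ee_rot: [0.003, 0.14, 0.99, 0.0]
ft_force: [1.6, 0.4, -0.7]
finger_gap: 0.684
grasp_force: 0.0
```

>>> send_rows(rows=[[0,[-1.5,0,0],0],[0,[-4,0,0],0],[0,[-7,0,0],0],[0,[-9.5,0,0],0],[0,[-11.3,0,0],0],[0,[-12,0,0],0],[0,[-12,0,0],0],[0,[-12,0,0],0],[0,[-12,0,0],0],[0,[-12,0,0],0]])

```text
time: 22.3
eef_pos: [0.6137, 0.0606, 0.3064]
ee_rot: [0.0, 0.14, 0.99, -0.0]
ft_force: [-0.9, 1.1, 0.2]
finger_gap: 0.998
grasp_force: 0.0
```

Run:
```python
from h import *
s=r.get_state();print(s["time"],np.round(s["qpos"],2),np.round(s["eef_pos"],4),np.degrees(yaw()),np.round(s["ft_force"],1),s["finger_gap"],stamp(s["eef_pos"]))
im=eyes.read_camera("wrist")[:,:,::-1]; sd=eyes.read_camera("side")[:,:,::-1]
b=cv2.resize(sd[120:240,290:400],None,fx=3.6,fy=3.6,interpolation=2)
c=np.zeros((500,800,3),np.uint8);c[:500,:400]=cv2.resize(im[150:400,220:420],(400,500));c[:432,404:800]=b;cv2.imwrite("pics/w5.png",c)
```

```text
22.3 [ 0.58  0.54 -1.04  1.54  0.48  1.34  0.77] [0.6137 0.0606 0.3064] 163.96203212782285 [-0.9  1.1  0.2] 0.9978112995284163 [ 1.23687822 -0.61136186]
```

View pics/w5.png

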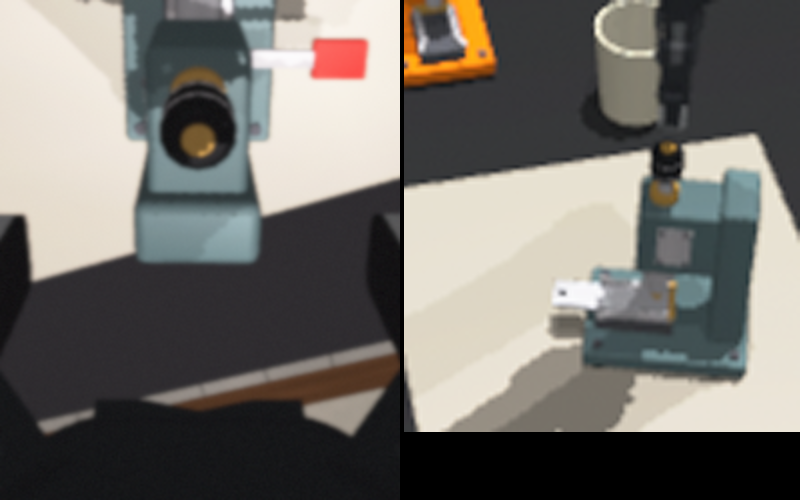

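The knob at crop (199,135) lies midway between the fingers. Next I descend and grip it.

>>> send_rows(rows=[[0,[-0.0,0,1.5],0],[0,[0.05,0,4],0],[0,[0.1,0,6.5],0],[0,[0.1,0,8.5],0],[0,[0.1,0,9.6],0],[0,[0.1,0,9.9],0],[100,[0.1,0,9.9],0],[130,[0.1,0,9.9],0],[140,[0.1,0,9.9],0],[150,[0.1,0,9.9],0]], grip_force=60)

```text
time: 23.4
eef_pos: [0.6139, 0.0606, 0.2079]
ee_rot: [0.001, 0.14, 0.99, 0.0]
ft_force: [0.8, 0.1, 0.8]
finger_gap: 0.415
grasp_force: 0.0
```

>>> send_rows(rows=[[160,[0,0,0],0],[170,[0,0,0],0],[180,[0,0,0],0],[190,[0,0,0],0],[210,[0,0,0],0],[255,[0,0,0],0],[255,[0,0,0],0],[255,[0,0,0],0],[255,[0,0,0],0],[255,[0,0,0],0]])

```text
time: 24.4
eef_pos: [0.6135, 0.0603, 0.207]
ee_rot: [0.0, 0.14, 0.99, -0.0]
ft_force: [0.8, -1.7, 1.3]
finger_gap: 0.333
grasp_force: 59.0
```

>>> send_rows(rows=[[255,[0,0,-0.25],0],[255,[0,0,-0.5],0],[255,[0,0,-0.75],0],[255,[0,0,-1],0],[255,[0,0,-1.25],0],[255,[0,0,-1.5],0],[255,[0,0,-1.7],0],[255,[0,0,-1.9],0],[255,[0,0,-2.1],0],[255,[0,0,-2.1],0]])

```text
time: 25.4
eef_pos: [0.6134, 0.0603, 0.2277]
ee_rot: [-0.0, 0.14, 0.99, 0.0]
ft_force: [4.5, -1.7, -7.1]
finger_gap: 0.33
grasp_force: 60.0
```

>>> send_rows(rows=[[255,[0,0,-0.05],0],[255,[0,0,-0.1],0],[255,[0,0,-0.15],0],[255,[0,0,-0.2],0],[255,[0,0,-0.25],0],[255,[0,0,-0.3],0],[255,[0,0,-0.35],0],[255,[0,0,-0.35],0],[255,[0,0,-0.35],0],[255,[0,0,-0.35],0]])

```text
time: 26.4
eef_pos: [0.6134, 0.0603, 0.2307]
ee_rot: [-0.0, 0.14, 0.99, 0.0]
ft_force: [5.5, -0.9, -8.2]
finger_gap: 0.333
grasp_force: 60.0
```

>>> send_rows(rows=[[255,[0,0,-0.05],0],[255,[0,0,-0.1],0],[255,[0,0,-0.15],0],[255,[0,0,-0.2],0],[255,[0,0,-0.25],0],[255,[0,0,-0.3],0],[255,[0,0,-0.35],0],[255,[0,0,-0.35],0],[255,[0,0,-0.35],0],[255,[0,0,-0.35],0]])

```text
time: 27.4
eef_pos: [0.6134, 0.0603, 0.2339]
ee_rot: [-0.0, 0.14, 0.99, 0.0]
ft_force: [6.0, -1.4, -11.7]
finger_gap: 0.329
grasp_force: 60.1
```

>>> send_rows(rows=[[255,[0,0,-0.03],0],[255,[0,0,-0.06],0],[255,[0,0,-0.09],0],[255,[0,0,-0.12],0],[255,[0,0,-0.15],0],[255,[0,0,-0.15],0],[255,[0,0,-0.15],0],[255,[0,0,-0.15],0],[255,[0,0,-0.15],0],[255,[0,0,-0.15],0]])

```text
time: 28.4
eef_pos: [0.6134, 0.0603, 0.2355]
ee_rot: [-0.0, 0.14, 0.99, 0.0]
ft_force: [6.2, -0.6, -11.1]
finger_gap: 0.329
grasp_force: 60.1
```

>>> send_rows(rows=[[255,[0,0,-0.03],0],[255,[0,0,-0.06],0],[255,[0,0,-0.09],0],[255,[0,0,-0.12],0],[255,[0,0,-0.12],0],[255,[0,0,-0.12],0],[255,[0,0,-0.12],0],[255,[0,0,-0.12],0],[255,[0,0,-0.12],0],[255,[0,0,-0.12],0]])

```text
time: 29.4
eef_pos: [0.6134, 0.0603, 0.2369]
ee_rot: [-0.0, 0.14, 0.99, 0.0]
ft_force: [4.9, -1.2, -9.7]
finger_gap: 0.329
grasp_force: 60.2
```

The force dropped past the bump at about 29 mm. I'll ease down and see whether the sear holds.

>>> send_rows(rows=[[255,[0,0,0.03],0],[255,[0,0,0.06],0],[255,[0,0,0.09],0],[255,[0,0,0.12],0],[255,[0,0,0.15],0],[255,[0,0,0.18],0],[255,[0,0,0.2],0],[255,[0,0,0.2],0],[255,[0,0,0.2],0],[255,[0,0,0.2],0]])

```text
time: 30.4
eef_pos: [0.6134, 0.0603, 0.2349]
ee_rot: [-0.0, 0.14, 0.99, 0.0]
ft_force: [5.9, -0.1, -11.0]
finger_gap: 0.334
grasp_force: 60.3
```

>>> send_rows(rows=[[255,[0,0,-0.07],0],[255,[0,0,-0.14],0],[255,[0,0,-0.2],0],[255,[0,0,-0.25],0],[255,[0,0,-0.3],0],[255,[0,0,-0.33],0],[255,[0,0,-0.36],0],[255,[0,0,-0.36],0],[255,[0,0,-0.36],0],[255,[0,0,-0.36],0]])

```text
time: 31.4
eef_pos: [0.6134, 0.0603, 0.2384]
ee_rot: [-0.0, 0.14, 0.99, 0.0]
ft_force: [5.6, -1.2, -9.8]
finger_gap: 0.329
grasp_force: 60.3
```

>>> send_rows(rows=[[255,[0,0,-0.05],0],[255,[0,0,-0.1],0],[255,[0,0,-0.15],0],[255,[0,0,-0.2],0],[255,[0,0,-0.25],0],[255,[0,0,-0.25],0],[255,[0,0,-0.25],0],[255,[0,0,-0.25],0],[255,[0,0,-0.25],0],[255,[0,0,-0.25],0]])

```text
time: 32.4
eef_pos: [0.6134, 0.0603, 0.2412]
ee_rot: [-0.0, 0.14, 0.99, 0.0]
ft_force: [4.5, -1.9, -9.2]
finger_gap: 0.332
grasp_force: 60.5
```

>>> send_rows(rows=[[255,[0,0,-0.05],0],[255,[0,0,-0.1],0],[255,[0,0,-0.15],0],[255,[0,0,-0.2],0],[255,[0,0,-0.25],0],[255,[0,0,-0.25],0],[255,[0,0,-0.25],0],[255,[0,0,-0.25],0],[255,[0,0,-0.25],0],[255,[0,0,-0.25],0]])

```text
time: 33.4
eef_pos: [0.6134, 0.0603, 0.2433]
ee_rot: [-0.0, 0.14, 0.99, 0.0]
ft_force: [5.6, -1.5, -10.6]
finger_gap: 0.333
grasp_force: 60.3
```

>>> send_rows(rows=[[255,[0,0,-0.05],0],[255,[0,0,-0.1],0],[255,[0,0,-0.15],0],[255,[0,0,-0.2],0],[255,[0,0,-0.25],0],[255,[0,0,-0.25],0],[255,[0,0,-0.25],0],[255,[0,0,-0.25],0],[255,[0,0,-0.25],0],[255,[0,0,-0.25],0]])

```text
time: 34.4
eef_pos: [0.6134, 0.0603, 0.2457]
ee_rot: [-0.0, 0.14, 0.99, 0.0]
ft_force: [6.0, -1.3, -10.8]
finger_gap: 0.335
grasp_force: 60.2
```

>>> send_rows(rows=[[255,[0,0,-0.05],0],[255,[0,0,-0.1],0],[255,[0,0,-0.15],0],[255,[0,0,-0.2],0],[255,[0,0,-0.25],0],[255,[0,0,-0.25],0],[255,[0,0,-0.25],0],[255,[0,0,-0.25],0],[255,[0,0,-0.25],0],[255,[0,0,-0.25],0]])

```text
time: 35.4
eef_pos: [0.6127, 0.0604, 0.2469]
ee_rot: [-0.001, 0.14, 0.99, 0.0]
ft_force: [8.1, 0.3, -17.6]
finger_gap: 0.334
grasp_force: 60.3
```

>>> send_rows(rows=[[255,[0,0,0.05],0],[255,[0,0,0.1],0],[255,[0,0,0.15],0],[255,[0,0,0.2],0],[255,[0,0,0.25],0],[255,[0,0,0.3],0],[255,[0,0,0.35],0],[255,[0,0,0.4],0],[255,[0,0,0.4],0],[255,[0,0,0.4],0]])

```text
time: 36.4
eef_pos: [0.6134, 0.0603, 0.2442]
ee_rot: [-0.0, 0.14, 0.99, 0.0]
ft_force: [6.9, -0.5, -11.7]
finger_gap: 0.333
grasp_force: 61.0
```

>>> send_rows(rows=[[255,[0,0,0.05],0],[255,[0,0,0.1],0],[255,[0,0,0.15],0],[255,[0,0,0.2],0],[255,[0,0,0.25],0],[255,[0,0,0.25],0],[255,[0,0,0.25],0],[255,[0,0,0.25],0],[255,[0,0,0.25],0],[255,[0,0,0.25],0]])

```text
time: 37.4
eef_pos: [0.6134, 0.0604, 0.2429]
ee_rot: [0.0, 0.14, 0.99, -0.0]
ft_force: [3.8, -2.5, -4.5]
finger_gap: 0.333
grasp_force: 61.6
```

The pull is vanishing at about 36 mm, so the sear has caught. I'll ease the last bit and confirm.

>>> send_rows(rows=[[255,[0,0,0.03],0],[255,[0,0,0.06],0],[255,[0,0,0.09],0],[255,[0,0,0.12],0],[255,[0,0,0.12],0],[255,[0,0,0.12],0],[255,[0,0,0.12],0],[255,[0,0,0.12],0],[255,[0,0,0.12],0],[255,[0,0,0.12],0]])

```text
time: 38.4
eef_pos: [0.6135, 0.0604, 0.2426]
ee_rot: [0.0, 0.14, 0.99, -0.0]
ft_force: [0.6, -5.4, 5.2]
finger_gap: 0.333
grasp_force: 62.6
```

>>> send_rows(rows=[[255,[0,0,-0.03],0],[255,[0,0,-0.06],0],[255,[0,0,-0.07],0],[220,[0,0,-0.07],0],[160,[0,0,-0.07],0],[140,[0,0,-0.07],0],[110,[0,0,-0.07],0],[60,[0,0,-0.07],0],[0,[0,0,-0.07],0],[0,[0,0,-0.07],0]])

```text
time: 39.4
eef_pos: [0.6133, 0.0608, 0.2422]
ee_rot: [-0.0, 0.14, 0.99, 0.0]
ft_force: [0.1, -0.0, -0.1]
finger_gap: 1.0
grasp_force: 0.0
```

>>> send_rows(rows=[[0,[0,0,-1],0],[0,[0,0,-3],0],[0,[0,0,-6],0],[0,[0,0,-8.5],0],[0,[0,1,-9.5],0],[100,[0,3,-9.5],0],[255,[0,5.5,-9.5],0],[255,[0,7.5,-9.5],0],[255,[0,8.5,-9.5],0],[255,[0,8.5,-9.5],0]])

```text
time: 40.4
eef_pos: [0.6364, 0.1446, 0.337]
ee_rot: [-0.0, 0.138, 0.99, 0.0]
ft_force: [-0.3, 0.5, 0.3]
finger_gap: 0.145
grasp_force: 0.0
```

Run:
```python
from h import *
s=r.get_state();print(s["time"],np.round(s["qpos"],2),np.round(s["eef_pos"],4),np.round(s["ft_force"],1),s["finger_gap"],stamp(s["eef_pos"]))
im=eyes.read_camera("wrist")[:,:,::-1]; sd=eyes.read_camera("side")[:,:,::-1]
b=cv2.resize(sd[120:240,290:400],None,fx=3.6,fy=3.6,interpolation=2)
c=np.zeros((500,800,3),np.uint8);c[:500,:400]=cv2.resize(im[150:400,180:380],(400,500));c[:432,404:800]=b;cv2.imwrite("pics/w6.png",c)
```

```text
40.4 [ 0.39  0.59 -1.03  1.4   0.5   1.43  0.67] [0.6364 0.1446 0.337 ] [-0.3  0.5  0.3] 0.14548711419697877 [-0.10845065 86.458041  ]
```

View pics/w6.png

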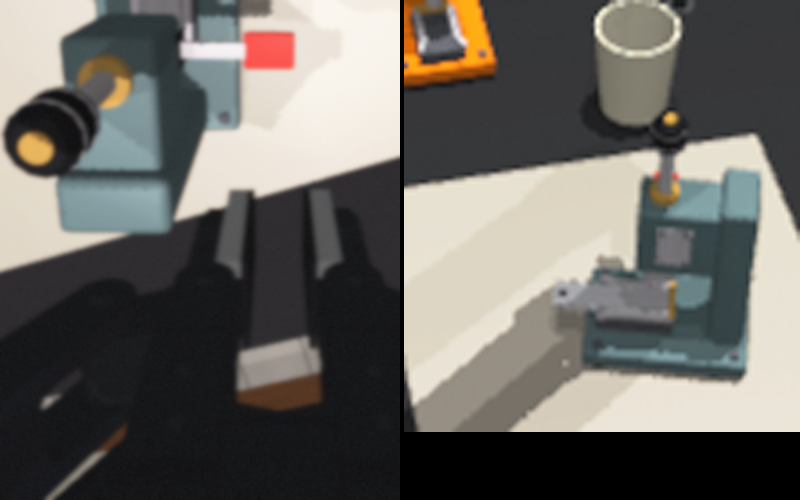

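Cocked: the knob stands high with its rod showing, and the coupon is still in place. The paddle at crop (268,50) lies about 5 mm inward of the tool axis. Descending to the paddle now.

>>> send_rows(rows=[[255,[0,-0.2,1.5],0],[255,[0,-0.45,4.5],0],[255,[0,-0.45,8],0],[255,[0,-0.45,11.5],0],[255,[0,-0.45,15],0],[255,[0,-0.45,18],0],[255,[0,-0.45,20],0],[255,[0,-0.45,20.9],0],[255,[0,-0.45,21],0],[255,[0,-0.45,21],0]])

```text
time: 41.5
eef_pos: [0.6361, 0.1375, 0.1279]
ee_rot: [0.0, 0.14, 0.99, 0.0]
ft_force: [0.8, -0.1, 0.3]
finger_gap: -0.003
grasp_force: 0.0
```

>>> send_rows(rows=[[255,[0,0,0.2],0],[255,[0,0,0.5],0],[255,[0,0,0.7],0],[255,[0,0,0.9],0],[255,[0,0,1.1],0],[255,[0,0,1.3],0],[255,[0,0,1.5],0],[255,[0,0,1.6],0],[255,[0,0,1.6],0],[255,[0,0,1.6],0]])

```text
time: 42.5
eef_pos: [0.6358, 0.1381, 0.1114]
ee_rot: [0.0, 0.14, 0.99, 0.0]
ft_force: [-0.3, 0.6, 2.3]
finger_gap: -0.0
grasp_force: 1.0
```

>>> send_rows(rows=[[255,[0,0,0.1],0],[255,[0,0,0.2],0],[255,[0,0,0.3],0],[255,[0,0,0.4],0],[255,[0,0,0.5],0],[255,[0,0,0.6],0],[255,[0,0,0.65],0],[255,[0,0,0.65],0],[255,[0,0,0.65],0],[255,[0,0,0.65],0]])

```text
time: 43.5
eef_pos: [0.6374, 0.1414, 0.1078]
ee_rot: [0.002, 0.139, 0.99, 0.002]
ft_force: [0.1, 4.8, 12.4]
finger_gap: -0.001
grasp_force: 1.1
```

Run:
```python
from h import *
s=r.get_state();print(s["time"],np.round(s["eef_pos"],4),np.round(s["ft_force"],1))
for c in("side","scene"):
    cv2.imwrite(f"pics/{c}7.png",eyes.read_camera(c)[:,:,::-1]); print(c,[(np.round(d["xy"]),d["p"]) for d in nets.spot_in("knob",c)])
```

```text
43.5 [0.6374 0.1414 0.1078] [ 0.1  4.8 12.4]
side [(array([361., 164.]), 0.62), (array([230., 153.]), 0.53)]
scene [(array([433., 149.]), 0.52), (array([339., 213.]), 0.48)]
```

The knob is back at its rest pixel, (361,164) in the side view, so the striker has fired. Withdrawing.

>>> send_rows(rows=[[255,[0,0,-0.5],0],[255,[0,0,-1.2],0],[255,[0,0,-3],0],[255,[0,0,-6],0],[255,[0,0,-10],0],[255,[0,0,-14],0],[255,[0,0,-18],0],[255,[0,0,-21],0],[255,[2,0,-22],0],[255,[2,0,-22],0]])

```text
time: 44.7
eef_pos: [0.6152, 0.145, 0.328]
ee_rot: [0.001, 0.139, 0.99, 0.0]
ft_force: [-0.3, -0.3, 0.5]
finger_gap: -0.002
grasp_force: 0.0
```

Run:
```python
from h import *
s=r.get_state();print(s["time"],np.round(s["eef_pos"],4),np.round(s["ft_force"],1))
sd=eyes.read_camera("side")[:,:,::-1];im=eyes.read_camera("wrist")[:,:,::-1]
b=cv2.resize(sd[120:240,290:400],None,fx=3.6,fy=3.6,interpolation=2)
c=np.zeros((500,800,3),np.uint8);c[:500,:400]=cv2.resize(im[100:350,150:350],(400,500));c[:432,404:800]=b;cv2.imwrite("pics/w8.png",c)
```

```text
44.7 [0.6152 0.145  0.328 ] [-0.3 -0.3  0.5]
```

View pics/w8.png

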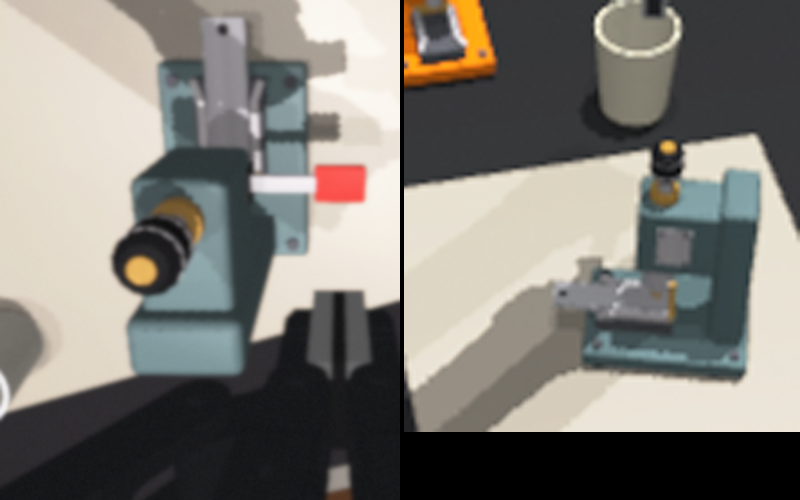

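The striker is back at rest (knob at crop (667,160)). The coupon is still in the channel (hole end at crop (222,30)) and the stamp has not moved. Handing in.

```bash
python3 -c "
from station import r
print(r.hand_in())"
```

```text
the job is handed in; nothing more can be done
None
```

The coupon was slid fully home and released, the striker was cocked and fired once with the trip paddle, and the job was handed in at about 45 s with the arm clear; no verdict came back.

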